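# Press a tile home in the spring-plunger jig and hold it there

### The job

Pick up the straightedge by its wooden grip rib, set it down on the jig's bed and lay it flush along the tile's near edge before the spring plunger is pushed in at all. Then use it to press the tile against the spring plunger until the tile sits square and hard against both steel stops, firmly but without ramming it. Finish while still holding the straightedge with the tile pressed home, so that it can be marked: do not let go, keep the fingers off the tile, and leave everything else on the bench where it is.

Things in the scene. Friction and masses are not known exactly. Their poses are not given: they have to be found in the camera images.
- jig: Tile jig, fixed: plywood bed 320 (x) by 220 (y) by 12 mm thick. Origin: centre of the bed's underside, on the bench. Its x axis is the pressing direction, away from the robot; z is up. At its far end two steel stops, 90 mm apart centre to centre, faces at x = +75 mm, and between them, from x = +96 mm, a dark wood housing to 42 mm above the bench with the spring plunger.
- stop_left: Steel stop block at jig y = +45 mm: 40 (x) by 30 (y) by 24 mm tall, standing on the bed. Origin at the foot of its face that looks at the tile (jig x = +75 mm); axes as the jig's.
- stop_right: The same steel stop block at jig y = -45 mm. Origin at the foot of its face that looks at the tile; axes as the jig's.
- plunger (a joint): Plunger travel in m: 0 fully out, growing as pushed in along jig +x. It stands 22 mm proud of the stop faces, so it reads about 0.022 with a tile at both stops (end of range 0.032). Spring force 2 N at 0, rising 250 N per m: 7.5 N at the stops, more than the tile's friction, so an unheld tile is pushed back.
- plunger_tip (a point): Tip of the plunger's round brass nose, 13 mm in diameter, 7.5 mm above the bed, in the middle between the stops (jig y = 0); at jig x = +53 mm when fully out.
- tile: The tile to press: plain fired clay, 100 (x) by 130 (y) by 12 mm thick, about 0.26 kg, loose on the jig's bed, up to 0.12 rad askew, 12 to 30 mm short of the plunger. Origin: centre of its underside. Its x axis points roughly along the jig's: near edge (robot side) at x = -50 mm, far edge at +50 mm. Home, its origin is at jig x = +25 mm.
- straightedge: Aluminium bar 180 long (x), 34 wide (y), 18 mm tall, with an upright wooden grip rib on top: 90 long (x), 18 thick (y), centred, from 18 to 68 mm above the underside. About 0.25 kg, loose on the bench left or right of the jig. Origin: centre of its underside. Both long faces (y = +17, -17 mm) are straight and serve equally. In use its x axis lies along the tile's y axis.
- batten: Bystander: thin plain wooden batten 210 (x) by 32 by 8 mm, no grip, lying on the bench on the other side of the jig. Origin at the centre of its underside.
- spare_tile: Bystander: a second tile, as the first, lying on the bench itself. Origin at the centre of its underside.
- cup: Bystander: white cup, 74 mm wide, 80 mm tall. Origin under its centre.
- glaze_jar: Bystander: jar 64 mm wide, 85 mm tall. Origin under its centre.
- candlestick: Bystander: dark green turned candlestick, 72 mm wide, 150 mm tall. Origin under its centre.
- test_pot: Bystander: small round glaze sample, 28 mm wide, 30 mm tall, standing on a far corner of the jig's bed. Origin under its centre.
- brush: Bystander: brush 170 mm long lying on the bench. Origin at its middle.
Things that resemble listed ones, but are neither listed nor needed, are in the scene too. Several things have the shape of the straightedge; the one meant has the colours described above.

How it is judged:
By the outcome, as a careful person would: the job done as asked, in the order asked, and still so for the second after the job is handed in, while the arm keeps its last pose, push and grip.
It also fails if it takes over 56 s, if anything falls off the work surface, if the arm or the gripper's body presses on something with over 40 N, if the wrist force passes 120 N, or if a joint passes its speed limit or range.

### The arm

A 7-joint arm with a two-finger parallel gripper is mounted at the origin on the work surface. World frame = base frame: x ahead of the robot, y to its left, z up, the work surface at z = 0. Lengths are in mm, angles in rad, forces in N, time in s.
With the tool pointing down it reaches from about 400 to 850 mm from the base axis. Payload 4.4 kg.
Tool frame: the origin (TCP) lies at the very end of the fingers, on their centre line; the grasp point (between the pads) lies 19 mm behind it; z points along the fingers, y is the line along which they close (so a half turn about z gives the same grasp; the last joint's range is limited). The gripper opens to 94 mm and grips with 3 to 60 N. Pads are 16 mm wide; open, the fingers measure 119 mm over their backs; the gripper's body (75 mm by 177 mm) begins 78 mm behind the grasp point.
Start: joints at [-1.225, 0.628, 0.038, 1.517, -0.027, 0.996, -0.02], TCP at [260.146, 595.686, 205.478] pointing down, gripper open.
Joint ranges: [-3.06, 3.06], [-0.37, 2.12], [-1.25, 1.32], [0.18, 2.47], [-1.1, 4.24], [0.23, 1.98], [-2.94, 2.94]. Speed limits (rad/s): [2.57, 2.57, 3.14, 3.14, 3.14, 3.14, 3.14].

### API

Orientations are given as [roll, pitch, yaw] about the fixed x, y, z axes, in that order (R = Rz(yaw) Ry(pitch) Rx(roll)).
In Python, from plant import get_obs, capture, finish_job gives the robot as it stands. The module is installed in compiled form; this text tells all that it offers.
- The arm moves only by the shell command python3 -m crank 'ROWS' [FORCE]. ROWS is JSON, one flat list of numbers, 7 for each row, row after row: the shift along the tool's x, y, z in m, then the turn, a rotation vector about the tool's x, y, z in degrees, then the gripper command: -1 is fully open, 1 is shut, values between are in proportion. In form: [dx, dy, dz, rx, ry, rz, fingers, dx, dy, dz, rx, ry, rz, fingers, ...]. A call has 1 to 12 rows; each row is the pose to reach, as a shift and turn from the pose commanded when the call began, along the tool's axes at that moment; what a row does not reach only later rows make up. A row lasts 1/12 s, in which the tool goes at most 41.7 mm and 7.16 degrees, less where a joint would pass 70% of its speed; a pose out of reach is approached as far as the arm can. A call with a gripper value outside its range is refused whole. The fingers move at their own pace and stop on an object; FORCE is the grip in N (left out, the last holds). Time passes only in rows, so rows that repeat a pose let the fingers close. It gives the time, the measured TCP pose, the force, the opening and the grip force at its end, in the units of the state.
- get_obs(): the state, without advancing time (a new reading comes with each control period).
- capture(name): name is "scene" or "top" or "wrist"; returns a dict with "image" (384x512x3 uint8, red, green, blue), "fx", "fy", "cx", "cy" (pixels), "origin" and "attitude" of the camera in the world; the wrist camera has in their place "hand_eye" (4x4, takes a point from camera to tool coordinates, whose origin is the TCP and whose axes are the flange's). Camera axes: x right, y down, z forward; pixel columns grow to the right and rows downward; lengths in mm; the calibration is good to about 2 mm. A picture is of the moment at which its call begins: read the wrist's pose just before it. There is no depth.
- finish_job(): hands the job in; it is judged then, once.
The state is a dict: "time_s": time; "joint_pos": joint angles; "qvel": joint speeds; "effort": joint torques, N m; "tool_pos": TCP position; "tcp_rot": TCP orientation; "ft_force": force on the tool from outside, world axes, zero at the start; "ft_torque": the same for the moment, N m; "finger_gap": opening from 0.0 (shut) to 1.0 (fully open); "gripper_force": force on a finger pad.
Only numpy, scipy, OpenCV 4.12 (cv2) and the standard library are available. Lean on these libraries where they do the work, as an engineer would, in place of code of your own. Each camera call takes 0.05 s, during which the arm holds its last target. There are 200 camera calls.

## Working session

There is one attempt and no reset: what is moved stays moved. The work goes in short steps, Python scripts to look and compute and a shell command to move; the robot and the scene stay as the last step left them, time stands still between calls to the robot, and variables do not carry over. Pictures are saved under pics/ and viewed, at most 10 in all, crops included, and the job is handed in when it is done.

```bash
mkdir -p pics
python3 - <<'E'
from plant import *
import cv2,numpy as np
o=get_obs();print({k:np.round(v,4).tolist() for k,v in o.items()})
for n in("scene","top"):
    c=capture(n);cv2.imwrite(f"pics/{n}0.png",c["image"][:,:,::-1]);print({k:(np.round(v,4).tolist()) for k,v in c.items() if k!="image"})
    np.savez(n+"0.npz",**c)
E
```

```text
{'time_s': 0.0, 'joint_pos': [-1.2248, 0.6293, 0.0385, 1.5183, -0.027, 0.9963, -0.02], 'qvel': [0.0008, 0.0007, 0.0014, -0.0002, -0.0006, -0.0009, -0.0001], 'effort': [0.0001, -54.974, 1.1437, -18.6632, -0.0521, 0.0239, 0.0002], 'tool_pos': [259.9032, 595.0592, 204.5639], 'tcp_rot': [-3.1397, 0.0, 2.7298], 'ft_force': [0.2618, -0.3916, -0.272], 'ft_torque': [-0.0142, -0.0293, 0.0333], 'gripper_force': 0.0, 'finger_gap': 0.9967}
{'fx': 462.3475, 'fy': 462.3475, 'cx': 256.6702, 'cy': 191.7244, 'origin': [995.6828, 709.5135, 1016.2651], 'attitude': [-2.4041, -0.0184, 2.6222]}
{'fx': 388.6485, 'fy': 388.6485, 'cx': 255.2061, 'cy': 185.6969, 'origin': [461.0701, -57.7534, 1263.1224], 'attitude': [-3.0988, 0.0258, -1.5861]}
```

View pics/scene0.png

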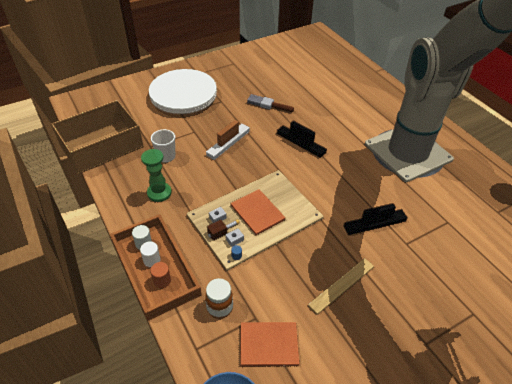

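View pics/top0.png

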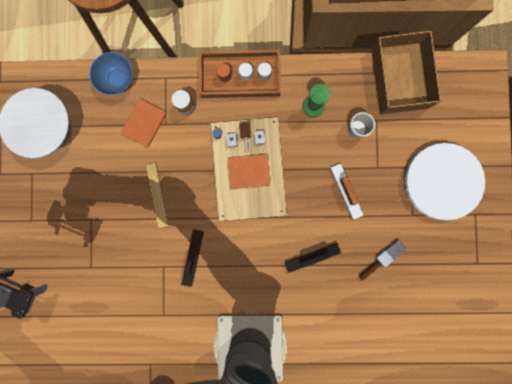

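The scene picture shows the aluminium bar with its brown rib at about (229,140). In the top view it is at (347,190). The jig is centred near (250,168) with the red tile at (249,171). The black look-alikes are at (192,258) and (313,257).

```bash
cat > h.py <<'E'
import numpy as np,cv2
from scipy.spatial.transform import Rotation as R
def cam(c,o=None):
    if "origin" in c: return R.from_euler('xyz',np.array(c["attitude"])).as_matrix(),np.array(c["origin"])
    T=np.eye(4);T[:3,:3]=R.from_euler('xyz',o["tcp_rot"]).as_matrix();T[:3,3]=o["tool_pos"]
    T=T@np.array(c["hand_eye"]);return T[:3,:3],T[:3,3]
def cast(c,px,z,o=None):
    Rm,t=cam(c,o);px=np.atleast_2d(px).astype(float)
    d=np.c_[(px[:,0]-c["cx"])/c["fx"],(px[:,1]-c["cy"])/c["fy"],np.ones(len(px))]@Rm.T
    return t+d*((z-t[2])/d[:,2])[:,None]
def proj(c,P,o=None):
    Rm,t=cam(c,o);q=(np.atleast_2d(P)-t)@Rm
    return np.c_[q[:,0]/q[:,2]*c["fx"]+c["cx"],q[:,1]/q[:,2]*c["fy"]+c["cy"]]
def blobs(mask,amin=60):
    cs,_=cv2.findContours(mask.astype(np.uint8),cv2.RETR_EXTERNAL,cv2.CHAIN_APPROX_NONE)
    return sorted([k[:,0,:] for k in cs if cv2.contourArea(k)>amin],key=lambda k:-cv2.contourArea(k.reshape(-1,1,2)))
def rect(P):  # min-area rectangle of world xy points: centre,long,short,angle of long side
    b=cv2.boxPoints(cv2.minAreaRect(P[:,:2].astype(np.float32)));e1,e2=b[1]-b[0],b[2]-b[1]
    if np.linalg.norm(e1)<np.linalg.norm(e2): e1,e2=e2,e1
    return b.mean(0).round(1),np.linalg.norm(e1).round(1),np.linalg.norm(e2).round(1),((np.arctan2(e1[1],e1[0])+np.pi/2)%np.pi-np.pi/2).round(3)
E
python3 - <<'E'
from h import *
for n,roi_e,roi_j in(("top",(325,155,372,225),(205,110,295,228)),("scene",(195,115,260,165),(180,165,330,270))):
    c=dict(np.load(n+"0.npz"));im=c["image"];hsv=cv2.cvtColor(im,cv2.COLOR_RGB2HSV);H,S,V=[hsv[...,i].astype(int) for i in range(3)]
    def m(roi,k):
        z=np.zeros(k.shape,bool);x0,y0,x1,y1=roi;z[y0:y1,x0:x1]=1;return k&z
    for nm,mask,z in(("tile",m(roi_j,((H<10)|(H>172))&(S>150)&(V>120)),24),("bar",m(roi_e,(S<60)&(V>110)),18),("rib",m(roi_e,(S>130)&(V<140)&(H<15)),68),("bed",m(roi_j,(S<125)&(V>130)&(H>12)&(H<30)),12)):
        for b in blobs(mask,25)[:2]: print(n,nm,len(b),b.min(0),b.max(0),*rect(cast(c,b,z)))
    x0,y0,x1,y1=(205,110,375,230) if n=="top" else (180,110,330,270)
    k=4 if n=="top" else 3.5
    cv2.imwrite(f"pics/{n}crop.png",cv2.resize(im[y0:y1,x0:x1,::-1],None,fx=k,fy=k,interpolation=cv2.INTER_CUBIC))
E
```

```text
top bar 133 [330 163] [362 218] [ 493.  -316.9] 183.8 38.0 0.389
top rib 67 [331 183] [346 209] [ 475.5 -280.5] 83.2 18.9 0.38
top rib 49 [341 179] [352 203] [ 491.5 -307.1] 79.2 6.0 0.386
top bed 380 [210 116] [286 221] [571.7  -3.9] 324.3 225.1 0.065
scene bar 97 [206 124] [248 156] [ 497.8 -312.6] 184.5 37.5 0.387
scene rib 62 [216 122] [239 145] [ 506.8 -292.4] 120.5 50.4 0.359
scene rib 66 [225 136] [245 153] [ 509.4 -225.5] 90.7 21.9 0.382
scene bed 296 [187 170] [323 268] [ 5.74e+02 -4.00e-01] 320.3 224.2 0.069
```

View pics/topcrop.png

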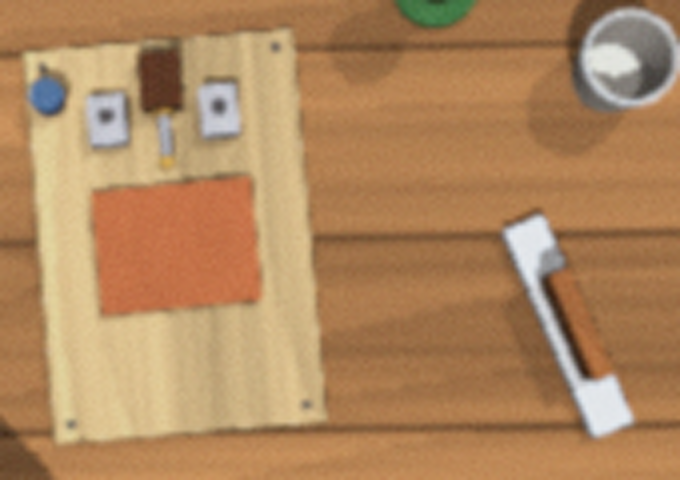

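The crop shows the tile at crop corners (92,190), (252,178), (262,300), (103,316). The plunger tip is at (167,163), the stops are at (108,118) and (220,108), and the test pot is at (47,95). The bar runs from (525,225) to (612,425).

Run:
```python
from h import *
res={}
for n,seed in(("top",(249,171)),("scene",(258,212))):
    c=dict(np.load(n+"0.npz"));im=c["image"];hsv=cv2.cvtColor(im,cv2.COLOR_RGB2HSV).astype(int)
    s=hsv[seed[1]-3:seed[1]+4,seed[0]-3:seed[0]+4].reshape(-1,3).mean(0);print(n,"seed hsv",s)
    mk=(abs(hsv-s)<[5,45,60]).all(2).astype(np.uint8)
    mk=cv2.morphologyEx(mk,cv2.MORPH_OPEN,np.ones((3,3)))
    b=[k for k in blobs(mk) if cv2.pointPolygonTest(k.reshape(-1,1,2),(float(seed[0]),float(seed[1])),False)>0][0]
    q=cv2.approxPolyDP(b.reshape(-1,1,2),6,True)[:,0]; print(n,"tile",*rect(cast(c,b,24)),q.tolist())
    for jc in((573,-2,.067),):
        Rj=R.from_euler('z',jc[2]).as_matrix()
        P=lambda x,y,z:np.array(jc[:2]+(0,))+Rj@np.array([x,y,z])
        for nm,p in(("tip",(53,0,19.5)),("stopL",(75,45,36)),("stopR",(75,-45,36))):print(nm,P(*p).round(1),proj(c,P(*p)).round(1))
    g=(hsv[...,1]<60)&(hsv[...,2]>90)
    x0,y0,x1,y1=(222,125,270,152) if n=="top" else (200,200,250,250)
    z=np.zeros_like(g);z[y0:y1,x0:x1]=1
    for k in blobs(g&z,15):print(n,"steel",k.min(0),k.max(0),*rect(cast(c,k,36)))
```

```text
top seed hsv [ 10.06122449 160.59183673 196.87755102]
top tile [562.   -6.3] 130.9 101.6 -1.496 [[267, 154], [228, 158], [230, 188], [270, 184]]
tip [625.9   1.5  19.5] [[246.  151.4]]
stopL [644.8  47.9  36. ] [[231.1 145. ]]
stopR [650.8 -41.9  36. ] [[259.3 142.6]]
top steel [254 130] [264 144] [668.8 -41.3] 44.8 31.8 -0.016
top steel [226 133] [236 146] [662.5  47.9] 41.8 31.9 -0.013
top steel [244 139] [247 148] [648.8   1.9] 28.8 9.5 -0.014
scene seed hsv [  9.93877551 167.18367347 195.67346939]
scene tile [564.8  -4.3] 129.5 99.1 -1.497 [[260, 190], [232, 202], [255, 232], [283, 218]]
tip [625.9   1.5  19.5] [[239.  220.4]]
stopL [644.8  47.9  36. ] [[240.9 231.1]]
stopR [650.8 -41.9  36. ] [[223.5 209.3]]
scene steel [226 229] [243 242] [665.8  50.6] 41.2 32.1 0.069
scene steel [209 207] [225 219] [672.8 -38.8] 43.1 30.6 0.089
scene steel [226 221] [236 227] [656.9  13.8] 29.3 8.8 0.067
```

View pics/scenecrop.png

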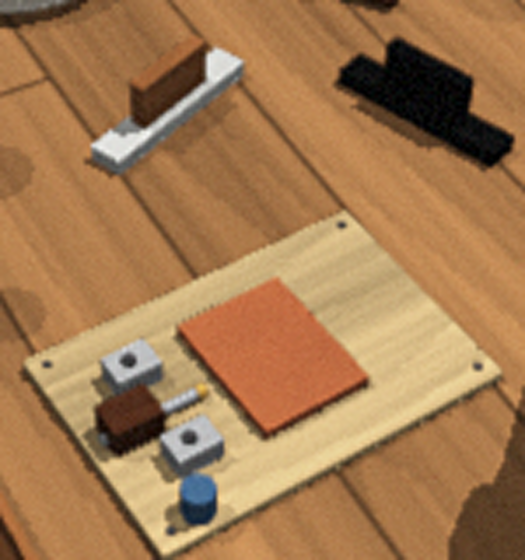

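The crop shows the tile nearly square to the jig with its far edge about 13 mm short of the brass tip. The straightedge is clear of everything else. I'm moving now, starting with the helper that works out each shift.

```bash
cat > d.py <<'E'
import sys
from h import *
from plant import get_obs
# usage: d.py x y z yaw -> shift (m, tool axes) and turn (deg) from the measured pose
o=get_obs();x,y,z,w=map(float,sys.argv[1:5])
A=R.from_euler('xyz',o["tcp_rot"]);B=R.from_euler('xyz',[np.pi,0,w])
print("shift",(A.inv().apply(np.array([x,y,z])-o["tool_pos"])/1000).round(4),"turn",np.degrees((A.inv()*B).as_rotvec()).round(2),"t",o["time_s"],"F",np.round(o["ft_force"],1),"tcp",np.round(o["tool_pos"],1),np.round(o["tcp_rot"],3))
E
python3 d.py 480 150 205 1.5
```

```text
shift [-3.798e-01 -3.199e-01  2.000e-04] turn [-8.000e-02  6.000e-02  7.046e+01] t 0.1 F [0.7 0.4 0.6] tcp [259.9 595.2 204.7] [-3.14  0.    2.73]
```

```bash
python3 -m crank '[-0.38,-0.32,0,0,0,70.5,-1,-0.38,-0.32,0,0,0,70.5,-1,-0.38,-0.32,0,0,0,70.5,-1,-0.38,-0.32,0,0,0,70.5,-1,-0.38,-0.32,0,0,0,70.5,-1,-0.38,-0.32,0,0,0,70.5,-1,-0.38,-0.32,0,0,0,70.5,-1,-0.38,-0.32,0,0,0,70.5,-1,-0.38,-0.32,0,0,0,70.5,-1,-0.38,-0.32,0,0,0,70.5,-1,-0.38,-0.32,0,0,0,70.5,-1,-0.38,-0.32,0,0,0,70.5,-1]'; python3 d.py 494 -315 150 0.388
```

```text
time_s: 1.1
tool_pos: [480.7, 148.0, 205.4]
tcp_rot: [-3.141, 0.001, 1.499]
ft_force: [-0.1, 0.7, 0.7]
finger_gap: 1.004
gripper_force: 0.0
shift [-0.4608  0.0467  0.0556] turn [1.000e-02 4.000e-02 6.363e+01] t 1.1 F [-0.1  0.7  0.7] tcp [480.7 148.  205.4] [-3.141e+00  1.000e-03  1.499e+00]
```

```bash
python3 -m crank '[-0.461,0.047,0.055,0,0,63.6,-1,-0.461,0.047,0.055,0,0,63.6,-1,-0.461,0.047,0.055,0,0,63.6,-1,-0.461,0.047,0.055,0,0,63.6,-1,-0.461,0.047,0.055,0,0,63.6,-1,-0.461,0.047,0.055,0,0,63.6,-1,-0.461,0.047,0.055,0,0,63.6,-1,-0.461,0.047,0.055,0,0,63.6,-1,-0.461,0.047,0.055,0,0,63.6,-1,-0.461,0.047,0.055,0,0,63.6,-1,-0.461,0.047,0.055,0,0,63.6,-1,-0.461,0.047,0.055,0,0,63.6,-1]'
python3 - <<'E'
from h import *
from plant import *
o=get_obs();c=capture("wrist");np.savez("w1.npz",**c,tcp_rot=o["tcp_rot"],tool_pos=o["tool_pos"]);im=c["image"]
cv2.imwrite("pics/w1.png",im[:,:,::-1]);print(o["tool_pos"],o["tcp_rot"],c["hand_eye"])
hsv=cv2.cvtColor(im,cv2.COLOR_RGB2HSV).astype(int)
for b in blobs((hsv[...,1]<60)&(hsv[...,2]>110),300):print("grey",b.min(0),b.max(0),*rect(cast(c,b,18,o)))
for b in blobs((hsv[...,1]>110)&(hsv[...,2]<150)&(hsv[...,0]<14),300):print("brown",b.min(0),b.max(0),*rect(cast(c,b,68,o)))
print("expected bar ends",proj(c,[[494-90*.926,-315-90*.378,18],[494+90*.926,-315+90*.378,18],[494,-315,68]],o).round())
E
```

```text
time_s: 2.1
tool_pos: [492.0, -321.5, 150.1]
tcp_rot: [3.136, 0.003, 0.381]
ft_force: [0.1, 0.3, 0.5]
finger_gap: 0.999
gripper_force: 0.0
[ 492.03486943 -321.46003023  150.11271904] [3.13591901 0.0032392  0.38136416] [[-3.12482295e-04 -9.64385859e-01 -2.64499182e-01  7.65603289e+01]
 [ 9.99999945e-01 -3.29895474e-04  2.14150059e-05  5.80126973e-01]
 [-1.07909412e-04 -2.64499161e-01  9.64385909e-01 -1.78824030e+02]
 [ 0.00000000e+00  0.00000000e+00  0.00000000e+00  1.00000000e+00]]
grey [394 154] [511 298] [ 527.4 -555.6] 158.4 134.1 -0.772
grey [232  96] [264 256] [ 494.1 -317. ] 178.9 34.7 0.392
grey [252 338] [323 367] [ 296.6 -450.7] 89.5 37.9 -0.943
grey [355   0] [438  27] [ 697.5 -385.8] 77.9 22.6 -1.188
brown [0 0] [39 70] [551.7 -96.3] 55.2 28.0 0.084
brown [197 354] [256 379] [ 298.7 -366.8] 67.1 26.0 -0.891
expected bar ends [[247. 256.]
 [245.  95.]
 [246. 194.]]
```

View pics/w1.png

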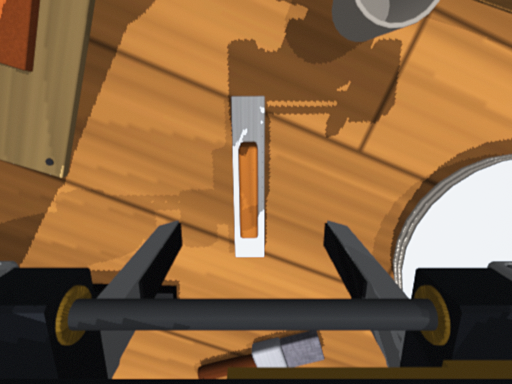

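The wrist view shows the bar from (232,96) to (264,256), with the rib between the open fingers. The space on both sides is free.

```bash
python3 d.py 494.1 -316.7 26 0.391
```

```text
shift [ 0.0032 -0.0024  0.124 ] turn [ 0.22  0.16 -0.53] t 2.15 F [ 0.1 -1.1  0.5] tcp [ 492.2 -319.6  150. ] [3.138e+00 3.000e-03 3.820e-01]
```

```bash
python3 -m crank '[0,0,0.03,0,0,0,-1,0,0,0.05,0,0,0,-1,0,0,0.06,0,0,0,-1,0,0,0.06,0,0,0,-1]'; python3 d.py 494.1 -316.7 26 0.391
```

```text
time_s: 2.48
tool_pos: [493.2, -310.0, 88.3]
tcp_rot: [-3.137, 0.002, 0.391]
ft_force: [-0.1, 0.3, -0.3]
finger_gap: 1.002
gripper_force: 0.0
shift [-0.0016  0.0068  0.0622] turn [-0.28  0.12 -0.01] t 2.4833 F [-0.1  0.3 -0.3] tcp [ 493.2 -310.    88.3] [-3.137e+00  2.000e-03  3.910e-01]
```

```bash
python3 -m crank '[0,0,0.005,0,0,0,-1,0,0,0.005,0,0,0,-1,0,0,0.005,0,0,0,-1,0,0,0.005,0,0,0,-1]'; python3 d.py 494.1 -316.7 26 0.391
```

```text
time_s: 2.82
tool_pos: [494.9, -313.0, 86.4]
tcp_rot: [3.14, -0.001, 0.39]
ft_force: [-0.2, 0.5, -0.5]
finger_gap: 1.001
gripper_force: 0.0
shift [-0.0022  0.003   0.0604] turn [ 0.07 -0.06 -0.08] t 2.8167 F [-0.2  0.5 -0.5] tcp [ 494.9 -313.    86.4] [ 3.14e+00 -1.00e-03  3.90e-01]
```

```bash
python3 -m crank '[-0.001,0.0025,0.015,0,0,0,-1,-0.001,0.0025,0.03,0,0,0,-1,-0.001,0.0025,0.045,0,0,0,-1,-0.001,0.0025,0.055,0,0,0,-1,-0.001,0.0025,0.06,0,0,0,-1,-0.001,0.0025,0.06,0,0,0,-1,-0.001,0.0025,0.06,0,0,0,-1]'; python3 d.py 494.1 -316.7 26 0.391
```

```text
time_s: 3.4
tool_pos: [494.4, -315.8, 25.9]
tcp_rot: [3.141, -0.0, 0.389]
ft_force: [-0.7, -0.3, 0.6]
finger_gap: 0.996
gripper_force: 0.0
shift [-0.0007  0.0007 -0.0001] turn [ 0.03 -0.01 -0.11] t 3.4 F [-0.7 -0.3  0.6] tcp [ 494.4 -315.8   25.9] [ 3.141 -0.     0.389]
```

```bash
python3 -m crank '[0,0.0005,0,0,0,0,1,0,0.0005,0,0,0,0,1,0,0.0005,0,0,0,0,1,0,0.0005,0,0,0,0,1,0,0.0005,0,0,0,0,1,0,0.0005,0,0,0,0,1,0,0.0005,0,0,0,0,1,0,0.0005,0,0,0,0,1,0,0.0005,0,0,0,0,1,0,0.0005,0,0,0,0,1]' 45; python3 d.py 494.1 -316.7 26 0.391
```

```text
time_s: 4.23
tool_pos: [494.4, -316.0, 25.4]
tcp_rot: [-3.141, 0.0, 0.389]
ft_force: [-0.5, 0.2, -0.1]
finger_gap: 0.327
gripper_force: 0.0
shift [-0.0006  0.0006 -0.0006] turn [-0.01  0.   -0.1 ] t 4.2333 F [-0.5  0.2 -0.1] tcp [ 494.4 -316.    25.4] [-3.141  0.     0.389]
```

```bash
python3 -m crank '[0,0,0,0,0,0,1,0,0,0,0,0,0,1,0,0,0,0,0,0,1,0,0,0,0,0,0,1,0,0,0,0,0,0,1,0,0,0,0,0,0,1]'; python3 d.py 494.1 -316.7 26 0.391
```

```text
time_s: 4.73
tool_pos: [494.5, -316.1, 25.4]
tcp_rot: [3.141, 0.0, 0.389]
ft_force: [0.7, 0.1, -0.7]
finger_gap: 0.187
gripper_force: 45.0
shift [-0.0006  0.0004 -0.0006] turn [ 0.01  0.   -0.1 ] t 4.7333 F [ 0.7  0.1 -0.7] tcp [ 494.5 -316.1   25.4] [3.141 0.    0.389]
```

```bash
python3 -m crank '[0,0,-0.01,0,0,0,1,0,0,-0.025,0,0,0,1,0,0,-0.045,0,0,0,1,0,0,-0.065,0,0,0,1,0,0,-0.085,0,0,0,1,0,0,-0.1,0,0,0,1,0,0,-0.105,0,0,0,1,0,0,-0.105,0,0,0,1]'; python3 d.py 473.4 -11.7 130 1.645
```

```text
time_s: 5.4
tool_pos: [495.0, -316.3, 131.9]
tcp_rot: [3.14, -0.002, 0.389]
ft_force: [0.5, -0.5, -2.9]
finger_gap: 0.191
gripper_force: 45.0
shift [ 0.0956 -0.29    0.0016] turn [ 1.400e-01 -2.000e-02 -7.194e+01] t 5.4 F [ 0.5 -0.5 -2.9] tcp [ 495.  -316.3  131.9] [ 3.14e+00 -2.00e-03  3.89e-01]
```

```bash
python3 -m crank '[0.002,-0.006,0,0,0,-1.5,1,0.006,-0.018,0,0,0,-4.5,1,0.012,-0.036,0,0,0,-9,1,0.018,-0.055,0,0,0,-14,1,0.025,-0.075,0,0,0,-19,1,0.032,-0.097,0,0,0,-24,1,0.039,-0.119,0,0,0,-29.5,1,0.046,-0.14,0,0,0,-35,1,0.053,-0.16,0,0,0,-40,1,0.06,-0.18,0,0,0,-45,1,0.065,-0.195,0,0,0,-49,1,0.07,-0.21,0,0,0,-52,1]'; python3 d.py 473.4 -11.7 130 1.645
```

```text
time_s: 6.4
tool_pos: [478.5, -93.5, 129.7]
tcp_rot: [-3.14, 0.0, 1.302]
ft_force: [-0.2, -0.6, -3.1]
finger_gap: 0.189
gripper_force: 45.0
shift [ 0.0775 -0.0267 -0.0002] turn [ -0.11  -0.02 -19.65] t 6.4 F [-0.2 -0.6 -3.1] tcp [478.5 -93.5 129.7] [-3.14   0.     1.302]
```

```bash
python3 -m crank '[0.015,-0.005,0,0,0,-4,1,0.03,-0.01,0,0,0,-8,1,0.045,-0.015,0,0,0,-12,1,0.06,-0.021,0,0,0,-16,1,0.071,-0.025,0,0,0,-19,1,0.077,-0.027,0.01,0,0,-19.7,1,0.077,-0.027,0.03,0,0,-19.7,1,0.077,-0.027,0.045,0,0,-19.7,1,0.077,-0.027,0.05,0,0,-19.7,1,0.077,-0.027,0.05,0,0,-19.7,1,0.077,-0.027,0.05,0,0,-19.7,1,0.077,-0.027,0.05,0,0,-19.7,1]'; python3 d.py 473.4 -11.7 80 1.645
python3 - <<'E'
from h import *
from plant import *
o=get_obs();c=capture("wrist");np.savez("w2.npz",**c,tcp_rot=o["tcp_rot"],tool_pos=o["tool_pos"]);im=c["image"]
t=capture("top");np.savez("top2.npz",**t)
a=cv2.resize(t["image"][100:230,190:300],None,fx=2.95,fy=2.95,interpolation=cv2.INTER_CUBIC)[:384,:288]
cv2.imwrite("pics/w2.png",np.hstack([im,a])[:,:,::-1])
E
```

```text
time_s: 7.4
tool_pos: [475.0, -13.8, 81.2]
tcp_rot: [3.14, 0.0, 1.641]
ft_force: [0.5, 0.2, -2.2]
finger_gap: 0.188
gripper_force: 45.0
shift [ 0.0022 -0.0015  0.0012] turn [ 0.08  0.01 -0.23] t 7.4 F [ 0.5  0.2 -2.2] tcp [475.  -13.8  81.2] [3.14  0.    1.641]
```

View pics/w2.png

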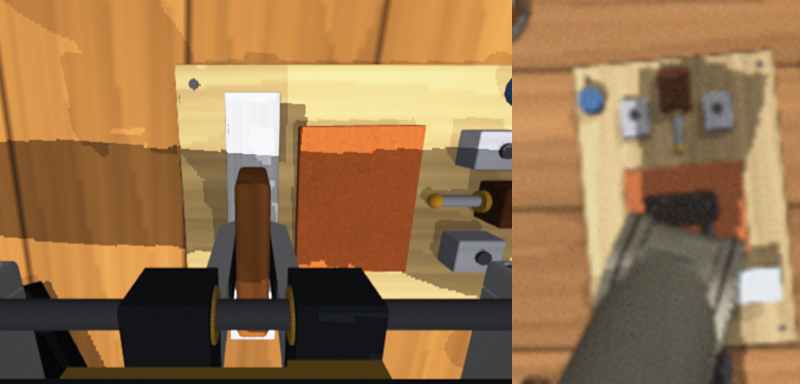

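The wrist view shows the held bar from (225,92) to (275,340), parallel in appearance to the tile at (297–425, 127–270). The plunger tip is clear of the tile at (428,201), and the stops are at (455–512, 130–272).

```bash
cat > m.py <<'E'
import sys
from h import *
def fitx(c,o,mask,rows,side,z):
    pts=[]
    for r in rows:
        x=np.flatnonzero(mask[r]); 
        if len(x)>15: pts.append((x[0]-.5 if side<0 else x[-1]+.5,r))
    P=cast(c,pts,z,o)[:,:2]
    vx,vy,x0,y0=cv2.fitLine(P.astype(np.float32),cv2.DIST_HUBER,0,.01,.01).ravel()
    a=np.arctan2(vy,vx)%np.pi; n=np.array([np.sin(a),-np.cos(a)])  # n: world +x-ish normal
    return round(float(a),4),round(float(n@(x0,y0)),1),P.mean(0).round(1),len(pts)
def masks(im):
    h=cv2.cvtColor(im,cv2.COLOR_RGB2HSV).astype(int)
    return (((h[...,0]<13)|(h[...,0]>172))&(h[...,1]>150)),(h[...,1]<45)&(h[...,2]>90)
E
python3 - <<'E'
from m import *
d=np.load("w2.npz");c={k:d[k] for k in d};o=c
T,G=masks(c["image"])
T[:,:285]=0;T[:,440:]=0
print("tile px",[ (r,np.flatnonzero(T[r])[[0,-1]].tolist()) for r in (135,160,200,240,260)])
print("tile near",fitx(c,o,T,range(135,262,2),-1,24));print("tile far",fitx(c,o,T,range(135,262,2),1,24))
B=G.copy();B[:,:215]=0;B[:,290:]=0
zb=o["tool_pos"][2]-25.4+18
print("bar px",[ (r,np.flatnonzero(B[r])[[0,-1]].tolist()) for r in (100,125,150)])
print("bar near",fitx(c,o,B,range(97,152,2),-1,zb),"far",fitx(c,o,B,range(97,152,2),1,zb))
for nm,r0,r1 in(("R",120,170),("L",225,275)):
    S=G.copy();S[:,:430]=0
    print("stop",nm,[(r,np.flatnonzero(S[r])[:1].tolist()) for r in range(r0,r1,6)])
    for b in blobs(S[r0:r1],100)[:1]:
        b=b+[0,r0];print(b.min(0),b.max(0),cast(c,cv2.approxPolyDP(b.reshape(-1,1,2),4,True)[:,0],36,o).round(1)[:,:2].tolist())
# jig frame from bed in top image 0
E
```

```text
tile px [(135, [299, 423]), (160, [298, 420]), (200, [297, 414]), (240, [296, 409]), (260, [298, 406])]
tile near (1.6521, 509.3, array([511.5,  -5.1]), 64)
tile far (1.6558, 609.1, array([611.2,   1.8]), 64)
bar px [(100, [225, 279]), (125, [226, 279]), (150, [226, 279])]
bar near (1.6408, 455.8, array([453.1,  54.4]), 28) far (1.6651, 490.0, array([486.8,  56.7]), 28)
stop R [(120, []), (126, []), (132, [461]), (138, [460]), (144, [459]), (150, [478]), (156, [476]), (162, [475]), (168, [474])]
[459 130] [511 169] [[627.6, 61.0], [628.4, 49.1], [643.7, 47.1], [644.6, 32.4], [673.4, 34.4], [670.7, 42.8], [659.8, 45.1], [661.4, 52.9], [667.5, 53.3], [663.3, 49.2], [668.0, 51.8], [664.3, 63.5]]
stop L [(225, []), (231, []), (237, []), (243, [459]), (249, [458]), (255, [456]), (261, [455]), (267, [454]), (273, [])]
[453 240] [505 272] [[650.6, -56.2], [678.3, -55.3], [678.1, -48.6], [669.1, -47.3], [665.1, -39.1], [670.6, -34.1], [681.3, -44.6], [688.1, -44.1], [686.9, -25.7], [648.6, -28.3]]
```

```bash
python3 -m crank '[0.002,0,0.008,0,0,-0.3,1,0.005,0,0.02,0,0,-0.3,1,0.005,0,0.03,0,0,-0.3,1,0.005,0,0.036,0,0,-0.3,1,0.005,0,0.04,0,0,-0.3,1,0.005,0,0.04,0,0,-0.3,1,0.005,0,0.04,0,0,-0.3,1]'; python3 d.py 473.4 -8 37.4 1.646
```

```text
time_s: 8.08
tool_pos: [473.9, -9.0, 40.3]
tcp_rot: [-3.141, 0.0, 1.646]
ft_force: [-0.4, -0.4, -2.3]
finger_gap: 0.19
gripper_force: 45.0
shift [ 0.001  -0.0005  0.0029] turn [-0.02  0.   -0.03] t 8.0833 F [-0.4 -0.4 -2.3] tcp [473.9  -9.   40.3] [-3.141  0.     1.646]
```

```bash
python3 -m crank '[0,0,0.001,0,0,0,1,0,0,0.002,0,0,0,1,0,0,0.003,0,0,0,1,0,0,0.003,0,0,0,1]'; python3 d.py 473.4 -8 37.4 1.646
```

```text
time_s: 8.42
tool_pos: [474.1, -8.7, 37.5]
tcp_rot: [3.141, -0.0, 1.646]
ft_force: [0.4, -0.4, -1.4]
finger_gap: 0.189
gripper_force: 45.0
shift [ 0.0007 -0.0006  0.0001] turn [ 0.01 -0.   -0.  ] t 8.4167 F [ 0.4 -0.4 -1.4] tcp [474.1  -8.7  37.5] [ 3.141 -0.     1.646]
```

```bash
python3 -m crank '[0,0,0.0005,0,0,0,1,0,0,0.001,0,0,0,1,0,0.002,0.001,0,0,0,1,0,0.005,0.001,0,0,0,1,0,0.008,0.001,0,0,0,1,0,0.011,0.001,0,0,0,1,0,0.014,0.001,0,0,0,1,0,0.016,0.001,0,0,0,1,0,0.016,0.001,0,0,0,1,0,0.016,0.001,0,0,0,1]'; python3 d.py 495 -8 37.4 1.646
cat > look.py <<'E'
import sys
from m import *
from plant import *
o=get_obs();c=capture("wrist");im=c["image"];n=sys.argv[1]
np.savez(n+".npz",**c,tcp_rot=o["tcp_rot"],tool_pos=o["tool_pos"])
cv2.imwrite(f"pics/{n}.png",cv2.resize(im[80:300,200:512,::-1],None,fx=2.5,fy=2.5,interpolation=cv2.INTER_CUBIC))
T,G=masks(im);T[:,:285]=0;T[:,470:]=0
print("tile far",fitx(c,o,T,range(150,255,2),1,24),"near",fitx(c,o,T,range(150,255,2),-1,24))
E
python3 look.py w3
```

```text
time_s: 9.25
tool_pos: [485.8, -7.8, 37.5]
tcp_rot: [-3.135, -0.001, 1.645]
ft_force: [-9.2, -0.8, 18.3]
finger_gap: 0.188
gripper_force: 45.0
shift [-0.0009  0.0092 -0.    ] turn [-0.39 -0.08 -0.05] t 9.25 F [-9.2 -0.8 18.3] tcp [485.8  -7.8  37.5] [-3.135e+00 -1.000e-03  1.645e+00]
tile far (1.6523, 609.3, array([609.8,  18.3]), 53) near (1.6532, 509.4, array([510.7,  10.8]), 53)
```

View pics/w3.png

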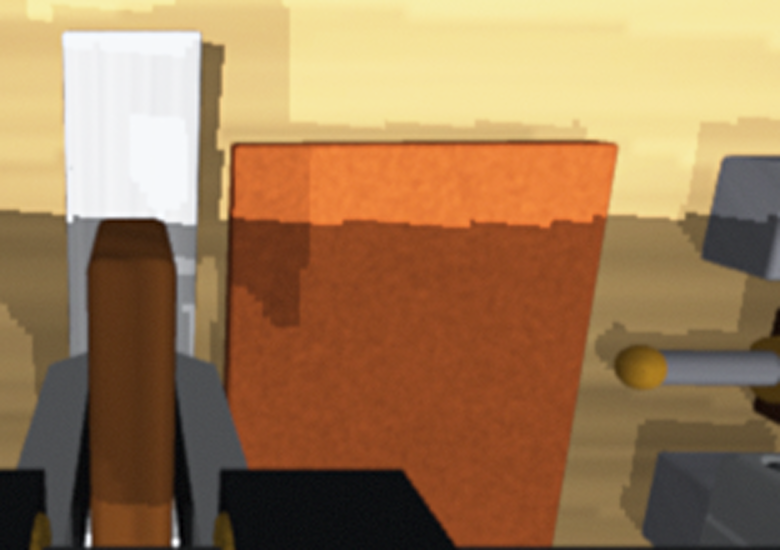

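The picture shows the bar's front edge at crop x≈200 and the tile's near edge at crop x≈232, a gap of about 9 mm. The plunger is untouched at (640,367). The bar presses the bed a little too hard at 18 N, so I'll ease up.

```bash
python3 -m crank '[0,-0.002,-0.0005,0,0,0,1,0,-0.002,-0.0008,0,0,0,1,0,-0.002,-0.0008,0,0,0,1,0,-0.002,-0.0008,0,0,0,1]'; python3 d.py 495 -8 37.4 1.646
python3 look.py w4
python3 - <<'E'
from m import *
c=dict(np.load("w4.npz"));T,G=masks(c["image"]);B=G.copy();B[:,:215]=0;B[:,290:]=0
h=cv2.cvtColor(c["image"],cv2.COLOR_RGB2HSV)
print([(r,np.flatnonzero(B[r])[[0,-1]].tolist(),np.flatnonzero(T[r]&(np.arange(512)>285))[0]) for r in range(97,216,12)])
print("bar near",fitx(c,c,B,range(97,164,2),-1,30),"far",fitx(c,c,B,range(97,164,2),1,30))
E
```

```text
time_s: 9.63
tool_pos: [488.4, -7.6, 37.4]
tcp_rot: [3.141, -0.0, 1.646]
ft_force: [-1.2, -0.3, 2.6]
finger_gap: 0.185
gripper_force: 45.0
shift [-0.0009  0.0065  0.    ] turn [ 0.03 -0.    0.  ] t 9.6333 F [-1.2 -0.3  2.6] tcp [488.4  -7.6  37.4] [ 3.141 -0.     1.646]
tile far (1.6556, 609.2, array([609.8,  18.1]), 53) near (1.6887, 508.6, array([511.4,  10.8]), 53)Traceback (most recent call last):
  File "<stdin>", line 4, in <module>
IndexError: index 0 is out of bounds for axis 0 with size 0
```

Run:
```python
from m import *
c=dict(np.load("w4.npz"));T,G=masks(c["image"]);B=G.copy();B[:,:215]=0;B[:,290:]=0
print([(r,np.flatnonzero(B[r])[[0,-1]].tolist()) for r in range(97,186,12) if B[r].any()])
T[:,:285]=0
print([(r,np.flatnonzero(T[r])[[0,-1]].tolist()) for r in range(140,256,12)])
print("bar near",fitx(c,c,B,range(97,164,2),-1,30),"far",fitx(c,c,B,range(97,164,2),1,30))
```

```text
[(97, [225, 280]), (109, [225, 279]), (121, [226, 279]), (133, [226, 279]), (145, [226, 279]), (157, [226, 278]), (169, [227, 278]), (181, [227, 278])]
[(140, [288, 441]), (152, [288, 439]), (164, [288, 437]), (176, [288, 435]), (188, [287, 433]), (200, [287, 431]), (212, [287, 511]), (224, [286, 427]), (236, [290, 425]), (248, [294, 511])]
bar near (1.6415, 469.2, array([466.4,  56.8]), 34) far (1.6384, 503.0, array([500.2,  59.3]), 34)
```

```bash
python3 -m crank '[0,0.001,0,0,0,-0.4,1,0,0.002,0,0,0,-0.4,1,0,0.003,0,0,0,-0.4,1,0,0.004,0,0,0,-0.4,1,0,0.005,0,0,0,-0.4,1,0,0.006,0,0,0,-0.4,1,0,0.007,0,0,0,-0.4,1,0,0.008,0,0,0,-0.4,1,0,0.009,0,0,0,-0.4,1,0,0.009,0,0,0,-0.4,1,0,0.009,0,0,0,-0.4,1]'; python3 d.py 495 -8 37.4 1.654;python3 look.py w5
```

```text
time_s: 10.6
tool_pos: [494.7, -7.2, 37.4]
tcp_rot: [-3.138, -0.001, 1.653]
ft_force: [-5.8, -0.5, 9.0]
finger_gap: 0.192
gripper_force: 45.0
shift [-0.0009  0.0002  0.    ] turn [-0.23 -0.04 -0.07] t 10.6 F [-5.8 -0.5  9. ] tcp [494.7  -7.2  37.4] [-3.138e+00 -1.000e-03  1.653e+00]
tile far (1.6537, 609.2, array([609.8,  19.1]), 53) near (1.7218, 511.7, array([516.4,  11.3]), 53)
```

View pics/w5.png

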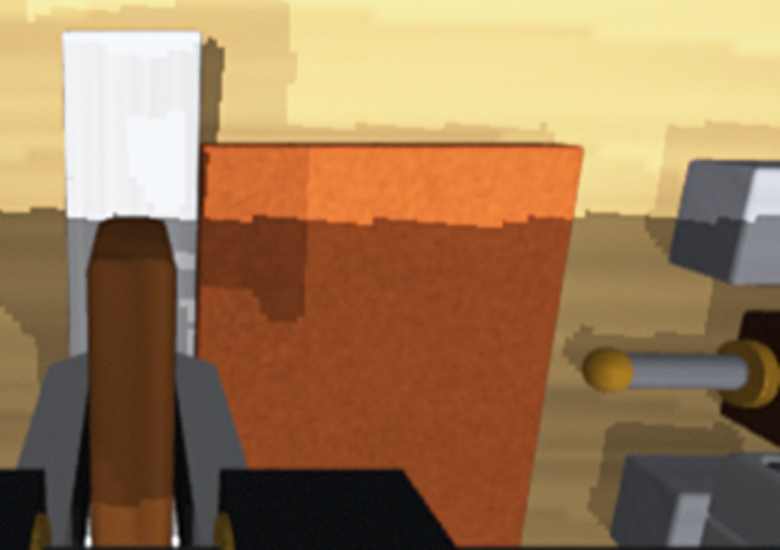

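The picture shows the bar's front edge now meeting the tile's near edge along its visible length, at crop x≈200. The tile is unmoved, and the plunger is clear at (607,370). I'll ease the downforce a little and push the tile a few mm.

```bash
python3 -m crank '[0,0,-0.0004,0,0,0,1,0,0.001,-0.0004,0,0,0,1,0,0.002,-0.0004,0,0,0,1,0,0.003,-0.0004,0,0,0,1,0,0.004,-0.0004,0,0,0,1,0,0.004,-0.0004,0,0,0,1,0,0.004,-0.0004,0,0,0,1]'; python3 d.py 500 -8 37.4 1.654;python3 look.py w6
python3 - <<'E'
from m import *
c=dict(np.load("w6.npz"));T,G=masks(c["image"]);B=G.copy();B[:,:215]=0;B[:,290:]=0
h=cv2.cvtColor(c["image"],cv2.COLOR_RGB2HSV).astype(int)
print("bar near",fitx(c,c,B,range(97,164,2),-1,30),"far",fitx(c,c,B,range(97,164,2),1,30))
print("seam V",[(r,h[r,272:290,2].tolist()) for r in (150,180,200,220)])
E
```

```text
time_s: 11.23
tool_pos: [501.9, -6.5, 37.5]
tcp_rot: [3.14, 0.0, 1.653]
ft_force: [0.2, -0.1, -2.7]
finger_gap: 0.189
gripper_force: 45.0
shift [-0.0013 -0.002   0.0001] turn [ 0.08  0.01 -0.05] t 11.2333 F [ 0.2 -0.1 -2.7] tcp [501.9  -6.5  37.5] [3.14  0.    1.653]
tile far (1.6571, 615.2, array([615.8,  19.4]), 53) near (1.7223, 519.0, array([523.7,  11.9]), 53)
bar near (1.6487, 482.4, array([479.4,  57.7]), 34) far (1.6485, 516.3, array([513.2,  60.5]), 34)
seam V [(150, [241, 238, 237, 237, 236, 236, 197, 107, 90, 138, 206, 220, 218, 212, 208, 208, 208, 208]), (180, [137, 136, 134, 132, 131, 122, 100, 101, 108, 110, 109, 107, 105, 104, 105, 108, 108, 108]), (200, [144, 151, 149, 149, 149, 126, 116, 136, 143, 141, 142, 142, 143, 141, 139, 139, 143, 145]), (220, [125, 129, 132, 144, 158, 135, 133, 144, 144, 141, 138, 138, 141, 142, 141, 138, 134, 132])]
```

The tile now slides flush with the bar: far-edge yaw is 1.657, bar yaw 1.653, and they moved together by 6 mm, with the plunger still free. Next I turn slightly to the jig's yaw while advancing, then press.

```bash
python3 -m crank '[0,0.001,0,0,0,0.15,1,0,0.002,0,0,0,0.4,1,0,0.003,0,0,0,0.6,1,0,0.004,0,0,0,0.8,1,0,0.005,0,0,0,0.85,1,0,0.006,0,0,0,0.85,1,0,0.0075,0,0,0,0.85,1,0,0.009,0,0,0,0.85,1,0,0.0105,0,0,0,0.85,1,0,0.012,0,0,0,0.85,1,0,0.012,0,0,0,0.85,1,0,0.012,0,0,0,0.85,1]' 55; python3 d.py 531 -5 37.4 1.638;python3 look.py w7
```

```text
time_s: 12.28
tool_pos: [511.6, -5.8, 37.5]
tcp_rot: [-3.139, -0.0, 1.638]
ft_force: [-5.3, -0.9, -1.0]
finger_gap: 0.192
gripper_force: 55.0
shift [-0.0005  0.0194  0.    ] turn [-0.14 -0.02 -0.01] t 12.2833 F [-5.3 -0.9 -1. ] tcp [511.6  -5.8  37.5] [-3.139 -0.     1.638]
tile far (1.6407, 625.6, array([627.3,  18.7]), 53) near (1.7068, 529.8, array([533.6,  12.4]), 53)
```

```bash
python3 -m crank '[0,0.0015,0,0,0,0,1,0,0.003,0,0,0,0,1,0,0.0045,0,0,0,0,1,0,0.006,0,0,0,0,1,0,0.0075,0,0,0,0,1,0,0.009,0,0,0,0,1,0,0.0105,0,0,0,0,1,0,0.012,0,0,0,0,1,0,0.0135,0,0,0,0,1,0,0.015,0,0,0,0,1,0,0.015,0,0,0,0,1,0,0.015,0,0,0,0,1]'; python3 d.py 531 -5 37.4 1.638;python3 look.py w8
```

```text
time_s: 13.33
tool_pos: [523.6, -4.8, 37.5]
tcp_rot: [-3.134, -0.001, 1.638]
ft_force: [-10.1, 0.0, 7.3]
finger_gap: 0.189
gripper_force: 55.0
shift [-0.0006  0.0074  0.0001] turn [-0.44 -0.07 -0.02] t 13.3333 F [-10.1   0.    7.3] tcp [523.6  -4.8  37.5] [-3.134e+00 -1.000e-03  1.638e+00]
tile far (2.2643, 515.2, array([649.4,  20.5]), 53) near (1.7065, 541.8, array([545.5,  13.3]), 53)
```

View pics/w8.png

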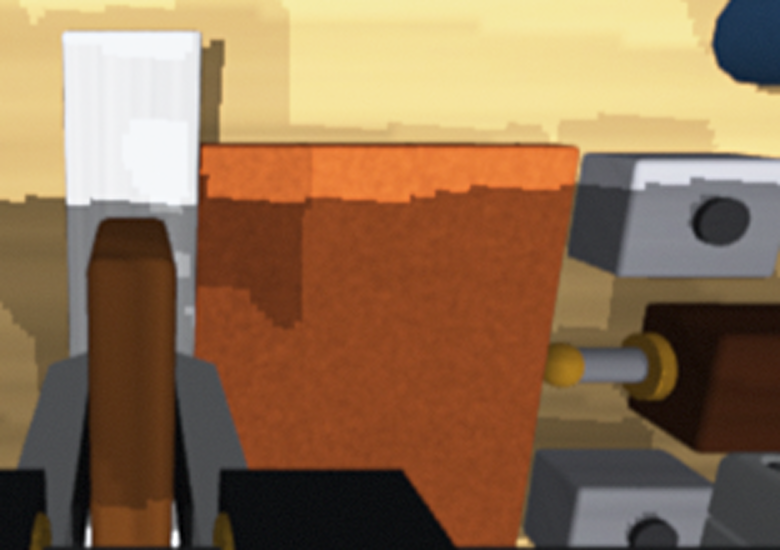

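The picture shows the tile flush on the bar. The plunger is partly in, and the stops are a few mm beyond the tile's far edge, at crop (575,200) and (535,480).

```bash
python3 -m crank '[0,0.001,-0.0003,0,0,0,1,0,0.002,-0.0003,0,0,0,1,0,0.003,-0.0003,0,0,0,1,0,0.004,-0.0003,0,0,0,1,0,0.005,-0.0003,0,0,0,1,0,0.006,-0.0003,0,0,0,1,0,0.006,-0.0003,0,0,0,1,0,0.006,-0.0003,0,0,0,1]'; python3 d.py 531 -5 37.4 1.638
```

```text
time_s: 14.05
tool_pos: [528.5, -4.5, 37.6]
tcp_rot: [-3.132, -0.001, 1.638]
ft_force: [-12.2, -1.0, 7.6]
finger_gap: 0.185
gripper_force: 55.0
shift [-0.0007  0.0025  0.0002] turn [-0.56 -0.08 -0.02] t 14.05 F [-12.2  -1.    7.6] tcp [528.5  -4.5  37.6] [-3.132e+00 -1.000e-03  1.638e+00]
```

```bash
python3 -m crank '[0,0.001,-0.0002,0,0,0,1,0,0.002,-0.0003,0,0,0,1,0,0.002,-0.0003,0,0,0,1]'; python3 d.py 531 -5 37.4 1.638|cut -c1-30;  python3 -m crank '[0,0.001,0,0,0,0,1,0,0.002,0,0,0,0,1,0,0.002,0,0,0,0,1]'; python3 -m crank '[0,0.001,0,0,0,0,1,0,0.002,0,0,0,0,1,0,0.002,0,0,0,0,1]'
```

```text
time_s: 14.3
tool_pos: [530.3, -4.3, 37.6]
tcp_rot: [-3.131, -0.001, 1.638]
ft_force: [-11.4, -0.3, 4.4]
finger_gap: 0.194
gripper_force: 55.0
shift [-0.0007  0.0006  0.0002
time_s: 14.55
tool_pos: [530.5, -4.3, 37.6]
tcp_rot: [-3.128, -0.002, 1.638]
ft_force: [-14.6, -0.8, 9.4]
finger_gap: 0.19
gripper_force: 55.0
time_s: 14.8
tool_pos: [530.5, -4.3, 37.7]
tcp_rot: [-3.124, -0.002, 1.638]
ft_force: [-18.6, -1.2, 12.5]
finger_gap: 0.19
gripper_force: 55.0
```

It has stalled at 530.5 mm, which is the expected home position, and the force is rising. I'll take out the slight wrist tilt and press a little firmer.

```bash
python3 -m crank '[0,0.0005,0,-0.3,0,0,1,0,0.001,0,-0.6,0,0,1,0,0.0015,0,-0.8,0,0,1,0,0.0015,0,-0.8,0,0,1,0,0.0015,0,-0.8,0,0,1]'; python3 look.py w9; python3 -c "
from plant import get_obs;o=get_obs();print(o['ft_torque'])"
```

```text
time_s: 15.22
tool_pos: [530.4, -4.3, 37.5]
tcp_rot: [-3.136, -0.003, 1.637]
ft_force: [-19.6, -1.7, 16.5]
finger_gap: 0.191
gripper_force: 55.0
tile far (2.2991, 509.3, array([663.2,  21.4]), 53) near (1.7062, 548.7, array([552.3,  13.8]), 53)
[-1.10670985  5.23277043 -0.01875163]
```

View pics/w9.png

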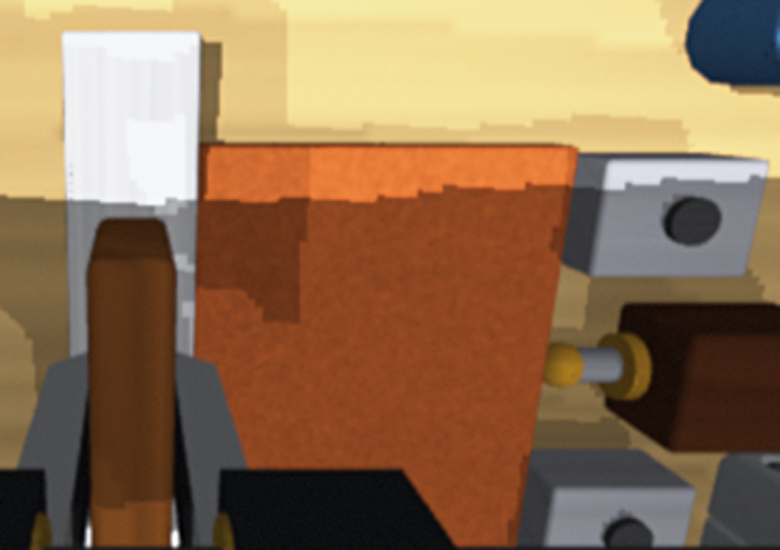

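The picture shows the tile's far edge meeting both stop faces, at crop (565,230) and (527,480), with the plunger well in. I'll check the two contacts numerically: tile edge at z=24 against the stop's top edge at z=36.

Run:
```python
from m import *
c=dict(np.load("w9.npz"));im=c["image"];h=cv2.cvtColor(im,cv2.COLOR_RGB2HSV).astype(int)
n=np.array([np.sin(1.638),-np.cos(1.638)])
for nm,rows,x0,x1 in(("upper",range(158,188,4),405,450),("lower",range(264,292,4),398,440)):
    for r in rows:
        s=cv2.GaussianBlur(im[r-1:r+2].mean((0,)).astype(np.float32)[None],(3,1),0)[0]
        red=s[:,0]-s[:,2];V=s.mean(1)
        e=x0+np.argmin(np.diff(red[x0:x1]))+.5            # tile -> grey
        a=int(e)+4;f=a+np.argmax(np.diff(V[a:a+16]))+.5   # dark face -> light top
        pe,pf=cast(c,[(e,r)],24,c)[0],cast(c,[(f,r)],36,c)[0]
        print(nm,r,e,f,"tile n.p",(n@pe[:2]).round(1),"stop n.p",(n@pf[:2]).round(1),"y",pe[1].round(0))
```

```text
upper 158 428.5 440.5 tile n.p 644.8 stop n.p 645.0 y 51.0
upper 162 427.5 440.5 tile n.p 644.5 stop n.p 645.4 y 48.0
upper 166 426.5 439.5 tile n.p 644.3 stop n.p 645.2 y 46.0
upper 170 426.5 438.5 tile n.p 644.7 stop n.p 645.0 y 43.0
upper 174 425.5 438.5 tile n.p 644.4 stop n.p 645.4 y 40.0
upper 178 425.5 437.5 tile n.p 644.9 stop n.p 645.2 y 38.0
upper 182 424.5 436.5 tile n.p 644.6 stop n.p 645.0 y 35.0
upper 186 423.5 436.5 tile n.p 644.4 stop n.p 645.4 y 32.0
lower 264 411.5 428.5 tile n.p 644.5 stop n.p 649.0 y -26.0
lower 268 410.5 414.5 tile n.p 644.3 stop n.p 639.9 y -30.0
lower 272 409.5 417.5 tile n.p 644.0 stop n.p 642.4 y -33.0
lower 276 409.5 421.5 tile n.p 644.5 stop n.p 645.6 y -36.0
lower 280 408.5 420.5 tile n.p 644.2 stop n.p 645.4 y -39.0
lower 284 408.5 419.5 tile n.p 644.7 stop n.p 645.1 y -43.0
lower 288 407.5 418.5 tile n.p 644.4 stop n.p 644.9 y -46.0
```

Both ends match within measuring error (about 0.5 mm at each stop). I'll ease the downforce so the push goes into the stops, then check that it holds.

```bash
python3 -m crank '[0,0.0005,-0.0002,0,0,0,1,0,0.001,-0.0004,0,0,0,1,0,0.0015,-0.0005,0,0,0,1,0,0.002,-0.0005,0,0,0,1,0,0.002,-0.0005,0,0,0,1]'; python3 -m crank '[0,0,0,0,0,0,1,0,0,0,0,0,0,1,0,0,0,0,0,0,1,0,0,0,0,0,0,1,0,0,0,0,0,0,1,0,0,0,0,0,0,1]'
```

```text
time_s: 15.68
tool_pos: [530.5, -4.3, 37.6]
tcp_rot: [-3.132, -0.003, 1.637]
ft_force: [-22.3, -1.7, 15.9]
finger_gap: 0.193
gripper_force: 55.0
time_s: 16.18
tool_pos: [530.5, -4.3, 37.6]
tcp_rot: [-3.132, -0.003, 1.637]
ft_force: [-22.7, -2.5, 16.1]
finger_gap: 0.194
gripper_force: 55.0
```

```bash
python3 -m crank '[0,0.0005,-0.0002,0,0,0,1,0,0.001,-0.0004,0,0,0,1,0,0.002,-0.0006,0,0,0,1,0,0.002,-0.0006,0,0,0,1,0,0.002,-0.0006,0,0,0,1,0,0.002,-0.0006,0,0,0,1,0,0.002,-0.0006,0,0,0,1,0,0.002,-0.0006,0,0,0,1]'; python3 look.py w10
python3 - <<'E'
from m import *
c=dict(np.load("w10.npz"));im=c["image"];a=dict(np.load("w9.npz"))["image"]
print("diff",np.abs(im.astype(int)-a).mean(), "time ok")
n=np.array([np.sin(1.638),-np.cos(1.638)])
for rows,x0,x1 in((range(158,188,4),405,450),(range(276,292,4),398,440)):
    v=[]
    for r in rows:
        s=cv2.GaussianBlur(im[r-1:r+2].mean(0).astype(np.float32)[None],(3,1),0)[0];red=s[:,0]-s[:,2]
        e=x0+np.argmin(np.diff(red[x0:x1]))+.5;v.append(n@cast(c,[(e,r)],24,c)[0][:2])
    print(np.mean(v).round(2))
E
```

```text
time_s: 16.85
tool_pos: [530.6, -4.3, 37.6]
tcp_rot: [-3.129, -0.003, 1.637]
ft_force: [-23.8, -3.0, 13.4]
finger_gap: 0.188
gripper_force: 55.0
tile far (2.2961, 510.4, array([662.8,  21.6]), 53) near (1.7061, 548.7, array([552.4,  13.8]), 53)
diff 1.9146236843532987 time ok
644.57
644.44
```

The tile is square (644.6 and 644.4 mm at the two stops), pressed with a steady push of about 24 N, and the bar is held at 55 N. I'm handing the job in.

```bash
python3 -c "
from plant import finish_job;print(finish_job())"
```

```text
the job is handed in; nothing more can be done
None
```

I handed the job in after about 17 s on the robot's clock: the straightedge was laid flush before the plunger moved and is still gripped, holding the tile square against both stops with a steady push of about 24 N; no verdict was returned.

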